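Start a short spin on the mini centrifuge

ROBOT

A 6-joint arm with a two-finger parallel gripper is mounted at the origin on a cart in front of the work surface, level with it; the furniture and walls round the work are solid. World frame = base frame: x ahead of the robot, y to its left, z up, the work surface at z = 0. Lengths are in mm, angles in degrees, forces in N, time in s.
With the tool pointing down it reaches from about 300 to 850 mm from the base axis. Payload 4.2 kg.
Tool frame: the origin (TCP) lies at the very end of the fingers, on their centre line; the grasp point (between the pads) lies 19 mm behind it (env.grasp_offset is the distance from the TCP to the grasp point, in mm); z points along the fingers, y is the line along which they close (so a half turn about z gives the same grasp; the last joint's range is limited). The gripper opens to 91 mm and grips with 3 to 60 N. Pads are 32 mm wide; open, the fingers measure 118 mm over their backs; the gripper's body (76 mm by 178 mm) begins 60 mm behind the grasp point.
Start: joints at [-77.12, 18.312, 89.639, -0, 72.044, -1.146], TCP at [139.361, -557.873, 213.976] pointing down, gripper open.
Joint ranges: [-177.97, 177.97], [-48.28, 115.42], [12.27, 149.76], [-77.06, 257.06], [2.81, 150.46], [-146.56, 146.56]. Speed limits (degrees/s): [147.25, 147.25, 180, 180, 180, 180].

INTERFACE

Orientations are given as [roll, pitch, yaw] about the fixed x, y, z axes, in that order (R = Rz(yaw) Ry(pitch) Rx(roll)).
In Python, from workcell import env gives the robot as it stands. The module is installed in compiled form; this text tells all that it offers.
- The arm moves only by the tool send_rows, never from a script. Its argument "motion" is a list of rows, each an object of numbers: "tx", "ty", "tz": the shift along the tool's x, y, z in units of 500 mm (1.0 is 500 mm); "rx", "ry", "rz": the turn, a rotation vector about the tool's x, y, z in units of 30 degrees (1.0 is 30 degrees); "gripper": the closure, from -1 (fully open) to 1 (shut). In form: [{"tx": .., "ty": .., "tz": .., "rx": .., "ry": .., "rz": .., "gripper": ..}, ...]. A call has 1 to 12 rows; each row shifts and turns the commanded pose from where the row before left it, along the tool's axes as they then stand; what a row does not reach is not made up. A row lasts 1/8 s, in which the tool goes at most 62.5 mm and 10.7 degrees, less where a joint would pass 70% of its speed; a pose out of reach is approached as far as the arm can. A call with a number of a shift or a turn outside -1 to 1 is refused whole. A call with a gripper value outside its range is refused whole. The fingers move at their own pace and stop on an object; "grip_force" is the grip in N (left out, the last holds). Time passes only in rows, so rows that do not move let the fingers close. It gives the time, the measured TCP pose, the force, the opening and the grip force at its end, in the units of the state.
- env.state(): the state, without advancing time (a new reading comes with each control period).
- env.grab_frame(name): name is "side" or "top" or "wrist"; returns a dict with "frame" (420x560x3 uint8, red, green, blue), "vertical_fov" (degrees; the focal length in pixels is half the picture's height over the tangent of half this angle, whatever the lens; pixels are square), "cx", "cy" (the principal point, pixels), "k1" (the pictures are not rectified: a ray, as slopes to the right and down, at radius r is drawn at 1 + k1 r^2 times it, then the intrinsics apply), "rvec" (rotation vector, rad) and "tvec" (3), from world to camera coordinates, as OpenCV has them; the wrist camera has in their place "T_tool_cam" (4x4, takes a point from camera to tool coordinates, whose origin is the TCP and whose axes are the flange's). Camera axes: x right, y down, z forward; pixel columns grow to the right and rows downward; lengths in mm; the calibration is good to about 2 mm. A picture is of the moment at which its call begins: read the wrist's pose just before it. There is no depth.
- env.job_done(): hands the job in; it is judged then, once.
The state is a dict: "time_s": time; "qpos": joint angles; "qvel": joint speeds; "effort": joint torques, N m; "ee_pos": TCP position; "ee_rot": TCP orientation; "force": force on the tool from outside, world axes, zero at the start; "torque": the same for the moment, N m; "gripper_width": finger opening in mm; "gripper_force": force on a finger pad.
Only numpy, scipy, OpenCV 4.12 (cv2) and the standard library are available. Lean on these libraries where they do the work, as an engineer would, in place of code of your own. Each camera call takes 0.05 s, during which the arm holds its last target. There are 200 camera calls.

TASK

Give the tubes in the mini centrifuge a short spin, using only the fingertips: push its clear lid fully shut, then press the black power rocker over to on (the end with the green dot goes fully down), then press the green key and hold it down, and finish while still holding it down. Do these in that order, leave the red and yellow keys unpressed, do not raise the lid further, and do not move or pick up anything standing around.

Things in the scene. Friction and masses are not known exactly. Their poses are not given: they have to be found in the camera images.
- mini_centrifuge: white mini centrifuge, 200 deep (x) x 236 wide (y) mm, fixed. Origin: centre of underside, on the bench; x points from control front to rear hinge, y left seen from the robot, z up. Control deck (x -100 to -28 mm) 50 high with a row at x = -66: rocker at y = 75, three keys at y = 12, -38, -88 (colours swap places). Chamber behind (x -28 to 100) 65 high, 230 wide, with the lid
- lid (a joint): clear round hinged lid of the chamber, 124 mm wide, with a blue lip in front. Angle in rad: 0 fully shut, grows as it opens (starts ajar at 0.3 to 0.5, travels to 0.9). Hinge axis: along the centrifuge's y at x = +93 mm, 70 mm above the bench. It stays where it is left (stiff hinge, about 1 to 2 N at the lip to push it down) and stops hard at 0
- lid_lip (a point): centre of the top of the lid's blue front lip (20 mm deep, 50 wide, 8 thick), 113 mm in front of the hinge axis; moves with the lid. When shut it is at x = -20 mm of the centrifuge, 73 mm above the bench
- rocker (a joint): black power rocker, a shallow V 24 mm wide (x) and 46 mm long along the centrifuge's y. Angle in rad: about 0 = off (the end with the green dot, at the +y side, stands up), 0.4 = on (that end pressed level, the other end up). Stays where it is left; pressing needs about 2 to 4 N at the end, then a hard stop
- rocker_on (a point): point on the top face of the rocker's ON end (green dot), 15 mm from its pivot; moves with it. When off about 64 mm above the bench, when on 58 mm. Press straight down here
- green_key (a joint): green key (short spin): sprung travel straight down in m, 0 = up, 0.007 = fully down, comes back when released; it starts to move at 1.2 N and is fully down at 4 N
- green_key_top (a point): centre of the top of the green key's cap; moves down with it; when up it is 69.5 mm above the bench, fully down 62.5 mm
- green_key_base: green key with its housing; round cap 26 mm across, its top 19 mm above this origin when up; round black housing 42 mm across, 12 high. Origin: centre of the housing's underside, on the control deck
- yellow_key (a joint): yellow key, same make as the green one (m, 0 = up, 0.007 = down); not to be pressed
- yellow_key_base: yellow key with its housing; round cap 26 mm across, its top 19 mm above this origin when up; round black housing 42 mm across, 12 high. Origin: centre of the housing's underside, on the control deck
- red_key (a joint): red key, same make (m, 0 = up, 0.007 = down); not to be pressed
- red_key_base: red key with its housing; round cap 26 mm across, its top 19 mm above this origin when up; round black housing 42 mm across, 12 high. Origin: centre of the housing's underside, on the control deck
- bung: loose red-brown rubber bung, 35 mm across, 28 high, standing on the right rear of the centrifuge's top beside the lid. Origin: centre of its underside
- beaker: loose clear beaker, 49 mm across, 59 high, standing on the bench left of the centrifuge. Origin: centre of its underside
- cap: loose blue screw cap, 34 mm across, 14 high, on the bench right of the centrifuge. Origin: centre of its underside
- bottle: loose bottle with orange cap, 56 mm across, 112 high, on the bench well to the right. Origin: centre of its underside

How it is judged:
By the outcome, as a careful person would: the job done as asked, in the order asked, and still so for the second after the job is handed in, while the arm keeps its last pose, push and grip.
It also fails if it takes over 40 s, if anything falls off the work surface, if the arm or the gripper's body presses on something with over 40 N, if the wrist force passes 120 N, or if a joint passes its speed limit or range.

## Working session

There is one attempt and no reset: what is moved stays moved. The work goes in short steps, Python scripts to look and compute and a tool call to move; the robot and the scene stay as the last step left them, time stands still between calls to the robot, and variables do not carry over. Pictures are saved under pics/ and viewed, at most 10 in all, crops included, and the job is handed in when it is done.

Besides the shell and the picture viewer there is one more tool, called after "Emit:" as name([rows], argument=value, ...), one row to a line, values as JSON. send_rows: Moves the arm, as the interface text tells. Shifts and turns lie within -1 to 1; 1 stands for 500 mm of shift or 30 degrees of turn. Its arguments: {"type":"object","properties":{"motion":{"type":"array"},"grip_force":{"type":"number"}},"required":["motion"]}

```bash
mkdir -p pics
cat > h.py <<'E'
import numpy as np, cv2, pickle
from workcell import env
def grab(n, f):
    s=env.state(); d=env.grab_frame(n); d['state']=s
    cv2.imwrite(f'pics/{f}.png', d['frame'][:,:,::-1]); pickle.dump(d, open(f'{f}.pkl','wb')); return d
def K(d):
    h,w=d['frame'].shape[:2]; f=h/2/np.tan(np.radians(d['vertical_fov'])/2)
    return np.array([[f,0,d['cx']],[0,f,d['cy']],[0,0,1]]), np.array([d['k1'],0,0,0.])
def back(d,u,v,z):
    k,D=K(d); p=cv2.undistortPoints(np.array([[[u,v]]],float),k,D)[0,0]
    R=cv2.Rodrigues(np.array(d['rvec'],float))[0]; t=np.array(d['tvec'],float).ravel()
    c=-R.T@t; r=R.T@np.array([p[0],p[1],1]); return c+r*(z-c[2])/r[2]
def proj(d,P):
    k,D=K(d); return cv2.projectPoints(np.array(P,float).reshape(-1,3),np.array(d['rvec'],float),np.array(d['tvec'],float),k,D)[0][:,0]
E
python3 - <<'E'
from h import *
for n in('top','side'): d=grab(n,n+'0'); print(n,d['vertical_fov'],d['k1'],d['rvec'],d['tvec'])
print(env.state())
E
```

```text
top 52.633203157965774 -0.043593859275754064 [ 2.14820958 -2.1843031   0.05687621] [  -9.91883127  549.12151314 1107.96455812]
side 55.971821938954434 0.0026403482094657328 [ 2.14843128 -0.24457664  0.15107992] [-549.20259132  104.12866711  983.24837587]
{'time_s': 0.1, 'qpos': array([-7.71181364e+01,  1.83470441e+01,  8.96988596e+01, -9.24663395e-04,
        7.20432076e+01, -1.14702093e+00]), 'qvel': array([-0.01637362, -0.18414498, -0.14914745, -0.07110415, -0.05175199,
       -0.00758976]), 'effort': array([ 2.77847982e-05, -4.13332307e+01, -2.32509631e+01,  7.28748646e-02,
        4.21475410e-02, -5.49319975e-05]), 'ee_pos': array([ 139.27225213, -557.42042272,  213.21748178]), 'ee_rot': array([-1.79910889e+02, -9.04824581e-04,  1.40291696e+01]), 'force': array([0.32596714, 0.17239374, 0.09192657]), 'torque': array([ 0.01733158,  0.02583218, -0.0355298 ]), 'gripper_force': 0.0, 'gripper_width': 90.91395568367025}
```

View pics/top0.png

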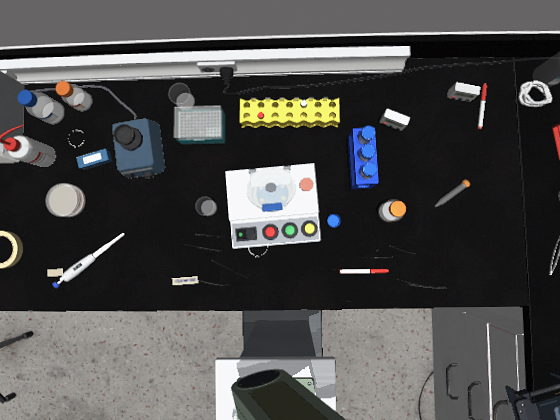

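View pics/side0.png

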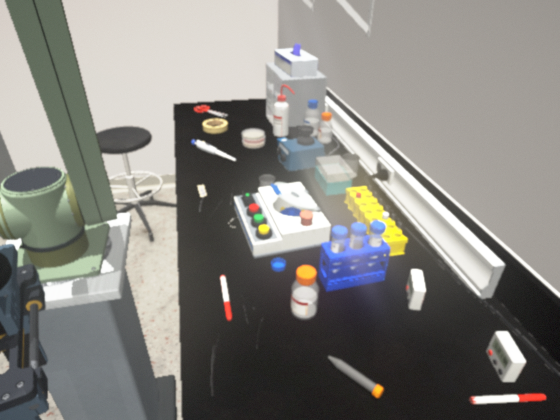

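The top view shows the rocker at about (246,234), the red key at (270,232), green at (290,230), yellow at (309,229), and the blue lip at (272,207). The bung is at (306,184). I'll fit the centrifuge pose from these.

Run:
```python
from h import *
import pickle
d=pickle.load(open('top0.pkl','rb')); hsv=cv2.cvtColor(d['frame'],cv2.COLOR_RGB2HSV)
def blob(lo,hi,box):
    x0,x1,y0,y1=box; m=cv2.inRange(hsv,lo,hi)[y0:y1,x0:x1]; M=cv2.moments(m,True); return M['m10']/M['m00']+x0,M['m01']/M['m00']+y0,M['m00']
pts=[]
for n,lo,hi,b in(('red',(0,120,80),(8,255,255),(260,280,222,242)),('green',(45,100,60),(80,255,255),(280,300,220,240)),('yellow',(22,120,80),(35,255,255),(299,319,219,239))):
    u,v,a=blob(lo,hi,b); P=back(d,u,v,66); pts.append(P); print(n,u,v,a,P)
u,v,a=blob((45,80,40),(85,255,255),(233,258,224,244)); print('dot',u,v,a,back(d,u,v,64))
u,v,a=blob((100,150,80),(130,255,255),(258,285,198,215)); print('lip',u,v,a,[back(d,u,v,z) for z in(90,105,120)])
pts=np.array(pts); e=pts[0]-pts[2]; yaw=np.arctan2(-e[0],e[1]); print(np.degrees(yaw),np.linalg.norm(e))
R=np.array([[np.cos(yaw),-np.sin(yaw)],[np.sin(yaw),np.cos(yaw)]])
o=pts[1,:2]-R@[-66,-38]; print('origin',o)
for n,p in dict(rock=(-66,90),red=(-66,12),green=(-66,-38),lipshut=(-20,0),bung=(0,0)).items(): print(n,o+R@p)
for a in(.3,.4,.5):
    c,s=np.cos(a),np.sin(a); x=93-113*c+ -3*s*-1*-1; z=70+113*s+3*c; w=o+R@[x,0]
    print(a,x,z,w,proj(d,[*w,z]))
s=pickle.load(open('side0.pkl','rb'))
for P in ((-66,12,66),(-66,-38,66),(-66,-88,66)):
    print('side',proj(s,[*(o+R@P[:2]),P[2]]))
hsv=cv2.cvtColor(s['frame'],cv2.COLOR_RGB2HSV)
print(blob((45,100,60),(80,255,255),(250,268,208,227)),blob((22,120,80),(35,255,255),(254,274,222,238)),blob((0,120,80),(8,255,255),(245,262,200,216)))
```

```text
red 269.6385542168675 231.44578313253012 83.0 [485.44336571   3.73590441  66.        ]
green 289.5 229.66666666666666 84.0 [489.14571929 -46.92705828  66.        ]
yellow 308.7826086956522 227.69565217391303 46.0 [493.34280602 -96.04007855  66.        ]
dot 240.21052631578948 234.0 19.0 [480.17146456  79.26751994  64.        ]
lip 271.9145299145299 206.83760683760684 117.0 [array([546.23203406,  -4.01685939,  90.        ]), array([544.96992943,  -4.67554394, 105.        ]), array([543.7078248,  -5.3342285, 120.       ])]
4.526765364302888 100.08820076750996
origin [551.94069508  -3.8365603 ]
rock [479.04334607  80.6736551 ]
red [485.19947975   2.91697038]
green [489.14571929 -46.92705828]
lipshut [532.00308361  -5.41505612]
bung [551.94069508  -3.8365603 ]
0.3 -15.839583891177492 106.25979282010817 [536.15052161  -5.08669615] [[272.1090868 210.3610383]]
0.4 -12.248147349251969 116.76745566288616 [539.73075493  -4.80324277] [[271.77984806 208.57679212]]
0.5 -7.605106109424736 126.80783354794606 [544.35931254  -4.43679171] [[271.41258286 206.34146009]]
side [[252.76536105 208.63044708]]
side [[257.67552048 218.91567188]]
side [[262.98594921 230.0396179 ]]
(257.88709677419354, 217.40322580645162, 62.0) (263.0108695652174, 228.6195652173913, 92.0) (253.15942028985506, 207.2173913043478, 69.0)
```

The side view agrees with the fit to about 2 mm: origin (552,-4), yaw 4.5°, and the lid at about 0.45 rad. I'll shut the fingers, turn to align, and travel at height to above the lip.

Emit:
send_rows([
  {"rz": 0.317,"gripper": 1},
  {"tx": 0.078,"ty": -0.0944,"gripper": 1},
  {"tx": 0.078,"ty": -0.0944,"gripper": 1},
  {"tx": 0.078,"ty": -0.0944,"gripper": 1},
  {"tx": 0.078,"ty": -0.0944,"gripper": 1},
  {"tx": 0.078,"ty": -0.0944,"gripper": 1},
  {"tx": 0.078,"ty": -0.0944,"gripper": 1},
  {"tx": 0.078,"ty": -0.0944,"gripper": 1},
  {"tx": 0.078,"ty": -0.0944,"gripper": 1},
  {"tx": 0.078,"ty": -0.0944,"gripper": 1},
  {"tx": 0.078,"ty": -0.0944,"gripper": 1},
  {"tx": 0.078,"ty": -0.0944,"gripper": 1},
], grip_force=20)

```text
invalid input at $.motion[0]: expected keys tx, ty, tz, rx, ry, rz, gripper
```

Emit:
send_rows([
  {"gripper": 1},
  {"gripper": 1},
  {"gripper": 1},
])

```text
invalid input at $.motion[0]: expected keys tx, ty, tz, rx, ry, rz, gripper
```

Run:
```python
from h import *
from scipy.spatial.transform import Rotation as Ro
d=grab('wrist','w1'); s=d['state']; print(s['ee_pos'],s['ee_rot'],s['force'],s['gripper_width'])
T=np.eye(4); T[:3,:3]=Ro.from_euler('xyz',s['ee_rot'],degrees=True).as_matrix(); T[:3,3]=s['ee_pos']
M=np.linalg.inv(T@np.array(d['T_tool_cam'])); d['rvec']=cv2.Rodrigues(M[:3,:3])[0].ravel(); d['tvec']=M[:3,3]
pickle.dump(d,open('w1.pkl','wb'))
yaw=np.radians(4.53); R=np.array([[np.cos(yaw),-np.sin(yaw)],[np.sin(yaw),np.cos(yaw)]]); o=np.array([551.9,-3.8])
im=d['frame'][:,:,::-1].copy()
for p in((-66,12,69.5),(-66,-38,69.5),(-66,-88,69.5),(-66,90,64),(-100,-118,50),(-100,118,50)):
    q=proj(d,[*(o+R@p[:2]),p[2]])[0]; print(p,q); cv2.drawMarker(im,tuple(int(x) for x in np.clip(q,-999,999)),(255,0,255),0,14,1)
cv2.imwrite('pics/w1m.png',im)
```

```text
[ 139.27225213 -557.42042272  213.21748178] [-1.79910889e+02 -9.04824581e-04  1.40291696e+01] [0.32596714 0.17239374 0.09192657] 90.91395568367025
(-66, 12, 69.5) [-218.43016013 -292.97247215]
(-66, -38, 69.5) [-192.27881024 -314.12309848]
(-66, -88, 69.5) [-155.99707128 -329.57930281]
(-66, 90, 64) [-239.37934891 -252.95004509]
(-100, -118, 50) [-119.05925183 -280.88481409]
(-100, 118, 50) [-273.66257362 -231.71396617]
```

View pics/w1m.png

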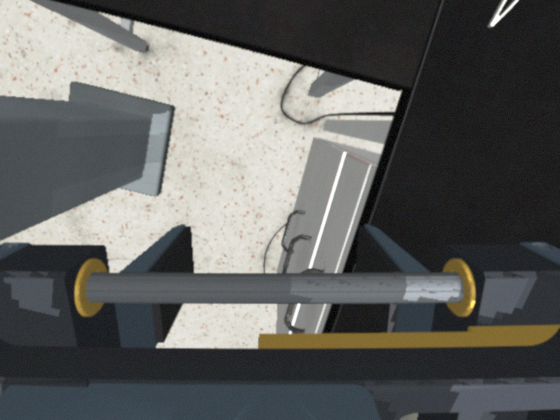

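The move was refused because every row needs all seven keys, so the wrist view still shows the floor and cart from the start pose. I'll resend it with full rows.

Emit:
send_rows([
  {"tx": 0,"ty": 0,"tz": 0,"rx": 0,"ry": 0,"rz": 0.317,"gripper": 1},
  {"tx": 0.078,"ty": -0.0944,"tz": 0,"rx": 0,"ry": 0,"rz": 0,"gripper": 1},
  {"tx": 0.078,"ty": -0.0944,"tz": 0,"rx": 0,"ry": 0,"rz": 0,"gripper": 1},
  {"tx": 0.078,"ty": -0.0944,"tz": 0,"rx": 0,"ry": 0,"rz": 0,"gripper": 1},
  {"tx": 0.078,"ty": -0.0944,"tz": 0,"rx": 0,"ry": 0,"rz": 0,"gripper": 1},
  {"tx": 0.078,"ty": -0.0944,"tz": 0,"rx": 0,"ry": 0,"rz": 0,"gripper": 1},
  {"tx": 0.078,"ty": -0.0944,"tz": 0,"rx": 0,"ry": 0,"rz": 0,"gripper": 1},
  {"tx": 0.078,"ty": -0.0944,"tz": 0,"rx": 0,"ry": 0,"rz": 0,"gripper": 1},
  {"tx": 0.078,"ty": -0.0944,"tz": 0,"rx": 0,"ry": 0,"rz": 0,"gripper": 1},
  {"tx": 0.078,"ty": -0.0944,"tz": 0,"rx": 0,"ry": 0,"rz": 0,"gripper": 1},
  {"tx": 0.078,"ty": -0.0944,"tz": 0,"rx": 0,"ry": 0,"rz": 0,"gripper": 1},
  {"tx": 0.078,"ty": -0.0944,"tz": 0,"rx": 0,"ry": 0,"rz": 0,"gripper": 1},
], grip_force=20)

```text
time_s: 1.65
ee_pos: [527.0, -4.6, 213.8]
ee_rot: [180.0, -0.0, 4.5]
force: [0.4, -0.4, -0.6]
gripper_width: 0.4
gripper_force: 0.0
```

Emit:
send_rows([
  {"tx": 0,"ty": 0,"tz": 0,"rx": 0,"ry": 0,"rz": 0,"gripper": 1},
  {"tx": 0,"ty": 0,"tz": 0,"rx": 0,"ry": 0,"rz": 0,"gripper": 1},
  {"tx": 0,"ty": 0,"tz": 0,"rx": 0,"ry": 0,"rz": 0,"gripper": 1},
])

```text
time_s: 2.02
ee_pos: [525.3, -7.7, 213.9]
ee_rot: [180.0, 0.0, 4.4]
force: [-0.4, -0.6, -0.2]
gripper_width: 0.5
gripper_force: 0.0
```

```bash
cat >> h.py <<'E'
from scipy.spatial.transform import Rotation as Ro
yaw=np.radians(4.53); R2=np.array([[np.cos(yaw),-np.sin(yaw)],[np.sin(yaw),np.cos(yaw)]]); o=np.array([551.9,-3.8])
def loc(p): return R2.T@(np.array(p)[:2]-o)
def wrist(f):
    d=grab('wrist',f); s=d['state']; print(s['time_s'],s['ee_pos'],s['ee_rot'],s['force'],s['gripper_width'],'local',loc(s['ee_pos']))
    T=np.eye(4); T[:3,:3]=Ro.from_euler('xyz',s['ee_rot'],degrees=True).as_matrix(); T[:3,3]=s['ee_pos']
    M=np.linalg.inv(T@np.array(d['T_tool_cam'])); d['rvec']=cv2.Rodrigues(M[:3,:3])[0].ravel(); d['tvec']=M[:3,3]
    pickle.dump(d,open(f+'.pkl','wb')); im=d['frame'][:,:,::-1].copy()
    for p in((-66,12,69.5),(-66,-38,69.5),(-66,-88,69.5),(-66,90,64),(-100,-118,50),(-100,118,50)):
        q=proj(d,[*(o+R2@p[:2]),p[2]])[0]; cv2.drawMarker(im,tuple(int(x) for x in np.clip(q,-999,999)),(255,0,255),0,14,1)
    cv2.imwrite(f'pics/{f}m.png',im); return d
E
python3 -c "
from h import *
wrist('w2')"
```

```text
2.025 [525.33965162  -7.66609193 213.9363436 ] [1.79980261e+02 3.03663292e-02 4.41990783e+00] [-0.43499907 -0.60800323 -0.16363376] 0.4638552700307949 local [-26.78272501  -1.75624998]
```

View pics/w2m.png

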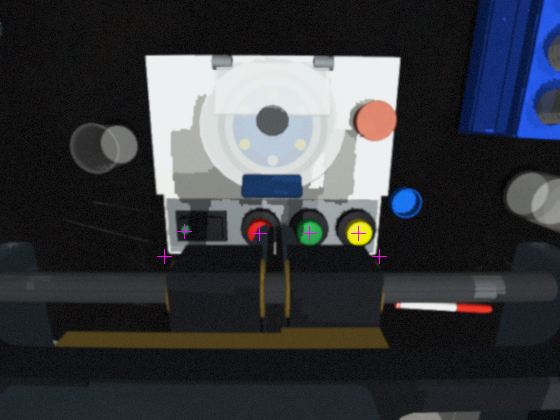

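The wrist view at 214 mm shows the model markers on the red (260,232), green (310,232) and yellow (358,232) caps and on the rocker dot (184,231). The lip is at (272,186). The fit is good, so I'll lower onto the lip.

Emit:
send_rows([
  {"tx": 0,"ty": 0,"tz": 0.074,"rx": 0,"ry": 0,"rz": 0,"gripper": 1},
  {"tx": 0,"ty": 0,"tz": 0.074,"rx": 0,"ry": 0,"rz": 0,"gripper": 1},
  {"tx": 0,"ty": 0,"tz": 0.014,"rx": 0,"ry": 0,"rz": 0,"gripper": 1},
  {"tx": 0,"ty": 0,"tz": 0.014,"rx": 0,"ry": 0,"rz": 0,"gripper": 1},
  {"tx": 0,"ty": 0,"tz": 0.014,"rx": 0,"ry": 0,"rz": 0,"gripper": 1},
  {"tx": 0,"ty": 0,"tz": 0.014,"rx": 0,"ry": 0,"rz": 0,"gripper": 1},
  {"tx": 0,"ty": 0,"tz": 0.014,"rx": 0,"ry": 0,"rz": 0,"gripper": 1},
  {"tx": 0,"ty": 0,"tz": 0.014,"rx": 0,"ry": 0,"rz": 0,"gripper": 1},
  {"tx": 0,"ty": 0,"tz": 0.014,"rx": 0,"ry": 0,"rz": 0,"gripper": 1},
  {"tx": 0,"ty": 0,"tz": 0.014,"rx": 0,"ry": 0,"rz": 0,"gripper": 1},
])

```text
time_s: 3.32
ee_pos: [526.2, -6.5, 83.4]
ee_rot: [180.0, 0.0, 4.5]
force: [-1.3, 0.1, 0.2]
gripper_width: 0.3
gripper_force: 0.4
```

Emit:
send_rows([
  {"tx": 0,"ty": 0,"tz": 0.008,"rx": 0,"ry": 0,"rz": 0,"gripper": 1},
  {"tx": 0,"ty": 0,"tz": 0.006,"rx": 0,"ry": 0,"rz": 0,"gripper": 1},
  {"tx": 0,"ty": 0,"tz": 0,"rx": 0,"ry": 0,"rz": 0,"gripper": 1},
])

```text
time_s: 3.7
ee_pos: [526.3, -6.5, 76.8]
ee_rot: [180.0, -0.0, 4.5]
force: [-0.0, -0.7, -0.5]
gripper_width: 0.4
gripper_force: 0.0
```

Emit:
send_rows([
  {"tx": 0,"ty": 0,"tz": 0.004,"rx": 0,"ry": 0,"rz": 0,"gripper": 1},
  {"tx": 0,"ty": 0,"tz": 0.004,"rx": 0,"ry": 0,"rz": 0,"gripper": 1},
  {"tx": 0,"ty": 0,"tz": 0,"rx": 0,"ry": 0,"rz": 0,"gripper": 1},
])

```text
time_s: 4.08
ee_pos: [526.4, -6.5, 73.2]
ee_rot: [180.0, -0.0, 4.5]
force: [0.0, -0.6, 1.8]
gripper_width: 0.4
gripper_force: 1.2
```

```bash
python3 -c "
from h import *
d=wrist('w3')
s=grab('side','s3'); t=grab('top','t3')
a=cv2.resize(s['frame'][160:260,210:350],(560,400),interpolation=cv2.INTER_CUBIC)
cv2.imwrite('pics/c3.png',a[:,:,::-1])"
```

```text
4.075 [526.42390831  -6.54914712  73.20064972] [ 1.79988970e+02 -4.09244062e-02  4.51613684e+00] [ 0.00310957 -0.60699263  1.75135137] 0.35844504364041013 local [-25.61363792  -0.72843013]
```

View pics/w3m.png

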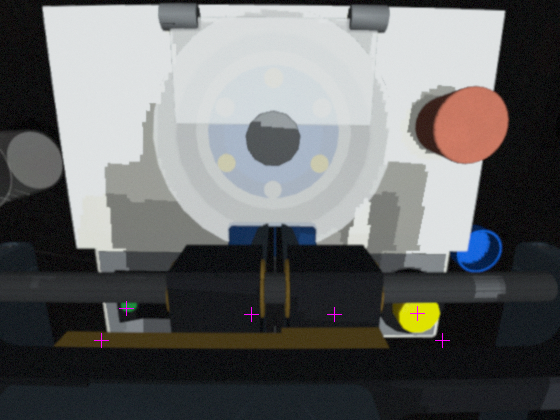

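View pics/c3.png

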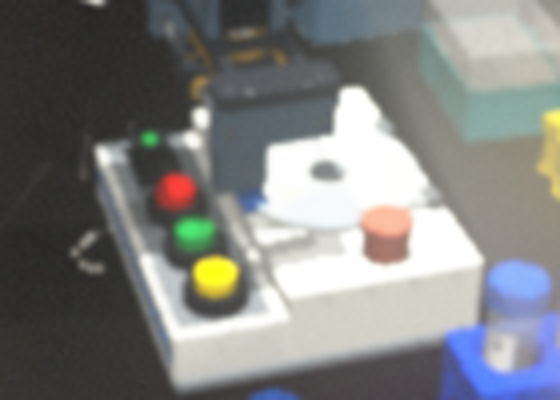

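The wrist view shows the fingertips on the blue lip (272,235), and the side crop shows the lid nearly level with the top. I'll press on to the hard stop.

Emit:
send_rows([
  {"tx": 0,"ty": 0,"tz": 0.004,"rx": 0,"ry": 0,"rz": 0,"gripper": 1},
  {"tx": 0,"ty": 0,"tz": 0.002,"rx": 0,"ry": 0,"rz": 0,"gripper": 1},
  {"tx": 0,"ty": 0,"tz": 0,"rx": 0,"ry": 0,"rz": 0,"gripper": 1},
])

```text
time_s: 4.6
ee_pos: [526.5, -6.6, 72.7]
ee_rot: [180.0, -0.1, 4.5]
force: [-6.0, 0.2, 20.3]
gripper_width: 0.9
gripper_force: 10.0
```

20 N at 72.7 mm means the lid is on its stop, at the expected 73 mm. Next I'll lift, move over the rocker's ON end, and lower.

Emit:
send_rows([
  {"tx": 0,"ty": 0,"tz": -0.02,"rx": 0,"ry": 0,"rz": 0,"gripper": 1},
  {"tx": 0,"ty": 0,"tz": -0.04,"rx": 0,"ry": 0,"rz": 0,"gripper": 1},
  {"tx": 0,"ty": 0,"tz": -0.04,"rx": 0,"ry": 0,"rz": 0,"gripper": 1},
  {"tx": -0.027,"ty": -0.0615,"tz": 0,"rx": 0,"ry": 0,"rz": 0,"gripper": 1},
  {"tx": -0.027,"ty": -0.0615,"tz": 0,"rx": 0,"ry": 0,"rz": 0,"gripper": 1},
  {"tx": -0.027,"ty": -0.0615,"tz": 0,"rx": 0,"ry": 0,"rz": 0,"gripper": 1},
  {"tx": 0,"ty": 0,"tz": 0,"rx": 0,"ry": 0,"rz": 0,"gripper": 1},
  {"tx": 0,"ty": 0,"tz": 0,"rx": 0,"ry": 0,"rz": 0,"gripper": 1},
  {"tx": 0,"ty": 0,"tz": 0,"rx": 0,"ry": 0,"rz": 0,"gripper": 1},
])

```text
time_s: 5.72
ee_pos: [479.0, 81.6, 119.8]
ee_rot: [180.0, -0.0, 4.5]
force: [-0.5, -0.4, 0.5]
gripper_width: 0.2
gripper_force: 0.0
```

```bash
python3 -c "
from h import *
d=wrist('w4')"
```

```text
5.725 [479.02458521  81.57048497 119.84394084] [ 1.79981145e+02 -8.83043271e-03  4.46124226e+00] [-0.49062017 -0.39790089  0.50640489] 0.1797655361247793 local [-65.90510823  90.85957568]
```

View pics/w4m.png

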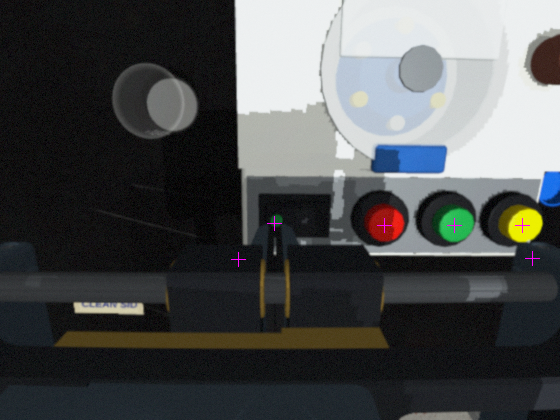

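The lid is shut, with the lip at (410,158). The fingertips are just over the dot at (277,219), and the markers match the keys to about 2 mm. I'll press the rocker.

Emit:
send_rows([
  {"tx": 0.002,"ty": -0.003,"tz": 0.04,"rx": 0,"ry": 0,"rz": 0,"gripper": 1},
  {"tx": 0,"ty": 0,"tz": 0.04,"rx": 0,"ry": 0,"rz": 0,"gripper": 1},
  {"tx": 0,"ty": 0,"tz": 0.01,"rx": 0,"ry": 0,"rz": 0,"gripper": 1},
  {"tx": 0,"ty": 0,"tz": 0.008,"rx": 0,"ry": 0,"rz": 0,"gripper": 1},
  {"tx": 0,"ty": 0,"tz": 0.008,"rx": 0,"ry": 0,"rz": 0,"gripper": 1},
  {"tx": 0,"ty": 0,"tz": 0.006,"rx": 0,"ry": 0,"rz": 0,"gripper": 1},
  {"tx": 0,"ty": 0,"tz": 0.006,"rx": 0,"ry": 0,"rz": 0,"gripper": 1},
  {"tx": 0,"ty": 0,"tz": 0,"rx": 0,"ry": 0,"rz": 0,"gripper": 1},
])

```text
time_s: 6.78
ee_pos: [479.6, 83.9, 61.0]
ee_rot: [180.0, -0.0, 4.5]
force: [0.3, -0.8, 0.8]
gripper_width: 0.2
gripper_force: 0.4
```

Emit:
send_rows([
  {"tx": 0,"ty": 0,"tz": 0.005,"rx": 0,"ry": 0,"rz": 0,"gripper": 1},
  {"tx": 0,"ty": 0,"tz": 0.003,"rx": 0,"ry": 0,"rz": 0,"gripper": 1},
  {"tx": 0,"ty": 0,"tz": 0,"rx": 0,"ry": 0,"rz": 0,"gripper": 1},
])

```text
time_s: 7.15
ee_pos: [479.8, 84.1, 58.4]
ee_rot: [-180.0, -0.1, 4.5]
force: [-3.0, 1.7, 13.7]
gripper_width: 0.2
gripper_force: 6.8
```

Emit:
send_rows([
  {"tx": 0,"ty": 0,"tz": 0.002,"rx": 0,"ry": 0,"rz": 0,"gripper": 1},
  {"tx": 0,"ty": 0,"tz": 0,"rx": 0,"ry": 0,"rz": 0,"gripper": 1},
  {"tx": 0,"ty": 0,"tz": 0,"rx": 0,"ry": 0,"rz": 0,"gripper": 1},
])

```text
time_s: 7.52
ee_pos: [479.9, 84.1, 58.2]
ee_rot: [-180.0, -0.1, 4.5]
force: [-3.7, 1.5, 20.9]
gripper_width: 0.4
gripper_force: 10.0
```

Emit:
send_rows([
  {"tx": 0,"ty": 0,"tz": -0.02,"rx": 0,"ry": 0,"rz": 0,"gripper": 1},
  {"tx": 0,"ty": 0,"tz": -0.05,"rx": 0,"ry": 0,"rz": 0,"gripper": 1},
  {"tx": 0,"ty": 0,"tz": -0.05,"rx": 0,"ry": 0,"rz": 0,"gripper": 1},
  {"tx": 0,"ty": 0.065,"tz": 0,"rx": 0,"ry": 0,"rz": 0,"gripper": 1},
  {"tx": 0,"ty": 0.065,"tz": 0,"rx": 0,"ry": 0,"rz": 0,"gripper": 1},
  {"tx": 0,"ty": 0.065,"tz": 0,"rx": 0,"ry": 0,"rz": 0,"gripper": 1},
  {"tx": 0,"ty": 0.066,"tz": 0,"rx": 0,"ry": 0,"rz": 0,"gripper": 1},
  {"tx": 0,"ty": 0,"tz": 0,"rx": 0,"ry": 0,"rz": 0,"gripper": 1},
  {"tx": 0,"ty": 0,"tz": 0,"rx": 0,"ry": 0,"rz": 0,"gripper": 1},
  {"tx": 0,"ty": 0,"tz": 0,"rx": 0,"ry": 0,"rz": 0,"gripper": 1},
])

```text
time_s: 8.78
ee_pos: [489.4, -45.5, 115.8]
ee_rot: [-180.0, 0.0, 4.6]
force: [-0.2, 0.1, -0.5]
gripper_width: 0.5
gripper_force: 0.0
```

```bash
python3 -c "
from h import *
d=wrist('w5')"
```

```text
8.775 [489.43661134 -45.47744024 115.80469135] [-1.79992948e+02  2.62405976e-02  4.57778821e+00] [-0.15078577  0.10209166 -0.50006724] 0.5172774558462889 local [-65.55998909 -36.6138195 ]
```

View pics/w5m.png

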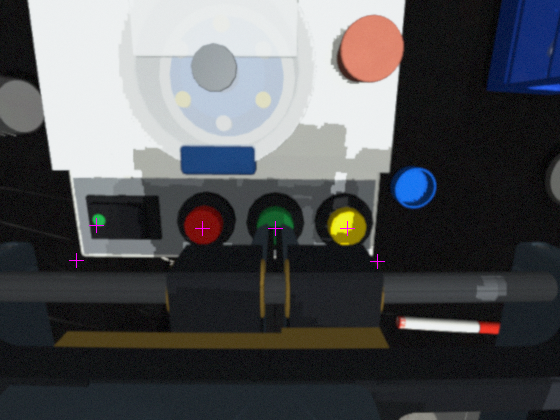

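The rocker's dot end is down (98,220), the lid is shut, and the tips are over the green cap (275,226), clear of red and yellow. I'll press green.

Emit:
send_rows([
  {"tx": 0.002,"ty": 0.002,"tz": 0.04,"rx": 0,"ry": 0,"rz": 0,"gripper": 1},
  {"tx": 0,"ty": 0,"tz": 0.04,"rx": 0,"ry": 0,"rz": 0,"gripper": 1},
  {"tx": 0,"ty": 0,"tz": 0.01,"rx": 0,"ry": 0,"rz": 0,"gripper": 1},
  {"tx": 0,"ty": 0,"tz": 0.006,"rx": 0,"ry": 0,"rz": 0,"gripper": 1},
  {"tx": 0,"ty": 0,"tz": 0.006,"rx": 0,"ry": 0,"rz": 0,"gripper": 1},
  {"tx": 0,"ty": 0,"tz": 0.004,"rx": 0,"ry": 0,"rz": 0,"gripper": 1},
  {"tx": 0,"ty": 0,"tz": 0,"rx": 0,"ry": 0,"rz": 0,"gripper": 1},
])

```text
time_s: 9.7
ee_pos: [490.7, -46.8, 66.4]
ee_rot: [-180.0, -0.1, 4.5]
force: [-9.3, 2.6, 24.4]
gripper_width: 0.6
gripper_force: 12.6
```

24 N at 66.4 mm is too much for a half-travelled key, so something else is in contact. I'll check before pressing further.

```bash
python3 -c "
from h import *
d=wrist('w6'); s=grab('side','s6')
print(env.state()['torque'])
a=cv2.resize(s['frame'][160:260,210:350],(560,400),interpolation=cv2.INTER_CUBIC)
b=np.vstack([a[:200]*0,a])[200:] 
w=cv2.resize(d['frame'],(533,400))
cv2.imwrite('pics/c6.png',cv2.resize(np.hstack([a[:,:400],d['frame'][10:410,60:460]]),(800,400))[:,:,::-1])"
```

```text
9.7 [490.74177406 -46.81757923  66.35754232] [-1.79986964e+02 -7.04315602e-02  4.50793900e+00] [-9.27004813  2.6344057  24.41700976] 0.592750768311337 local [-64.36474916 -38.0528552 ]
[0.47824104 1.58946465 0.02790567]
```

View pics/c6.png

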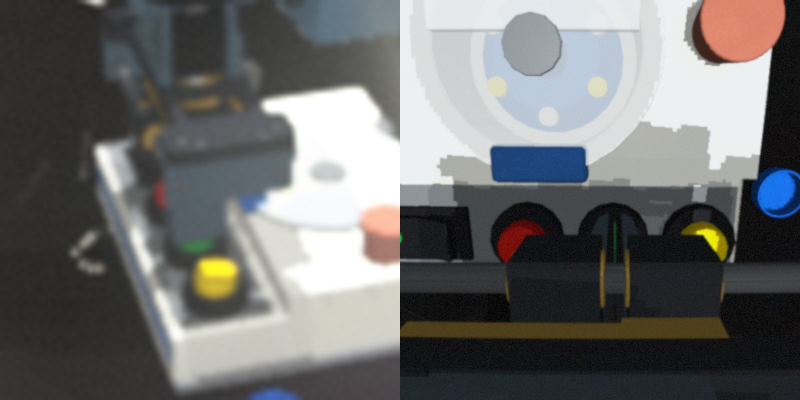

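The tips sit on the green cap only, with red and yellow clear, and the green cap still shows below them at (198,243). I'll hold for two rows to see whether it is still moving.

Emit:
send_rows([
  {"tx": 0,"ty": 0,"tz": 0,"rx": 0,"ry": 0,"rz": 0,"gripper": 1},
  {"tx": 0,"ty": 0,"tz": 0,"rx": 0,"ry": 0,"rz": 0,"gripper": 1},
])

```text
time_s: 10.05
ee_pos: [490.8, -46.8, 66.4]
ee_rot: [-180.0, -0.1, 4.5]
force: [-9.0, 3.0, 24.1]
gripper_width: 0.5
gripper_force: 12.5
```

```bash
python3 -c "
from h import *
s=env.state(); print(s['force'],s['torque'],s['ee_pos'],s['effort'])
d=pickle.load(open('w6.pkl','rb')); print(np.array(d['T_tool_cam']).round(2))
S=pickle.load(open('s6.pkl','rb'))
for n,p in dict(green=(-66,-38),yellow=(-66,-88)).items():
  for z in (50,62,62.5,66.4,69.5): print(n,z,proj(S,[*(o+R2@p),z])[0].round(1))
"
```

```text
[-8.99894551  3.02544654 24.12690194] [0.47829075 1.65018448 0.01136738] [490.76349498 -46.8227891   66.39323226] [-8.41611754e-01 -2.52241319e+01 -1.56624734e+01 -3.29574030e-01
 -2.92506382e+00  6.97464755e-03]
[[   0.     -0.97   -0.26   72.64]
 [   1.      0.     -0.      1.01]
 [   0.     -0.26    0.97 -170.01]
 [   0.      0.      0.      1.  ]]
green 50 [257.8 224. ]
green 62 [257.7 220.2]
green 62.5 [257.7 220. ]
green 66.4 [257.7 218.8]
green 69.5 [257.6 217.8]
yellow 50 [263.  235.3]
yellow 62 [263.  231.3]
yellow 62.5 [263.  231.2]
yellow 66.4 [263.  229.9]
yellow 69.5 [263.  228.9]
```

It is static, with a hard contact at 66.4 mm. I'll ease up in small steps to read the force curve.

Emit:
send_rows([
  {"tx": 0,"ty": 0,"tz": -0.006,"rx": 0,"ry": 0,"rz": 0,"gripper": 1},
  {"tx": 0,"ty": 0,"tz": 0,"rx": 0,"ry": 0,"rz": 0,"gripper": 1},
])

```text
time_s: 10.3
ee_pos: [491.2, -47.1, 66.9]
ee_rot: [180.0, -0.1, 4.5]
force: [-0.6, 1.8, 4.0]
gripper_width: 0.4
gripper_force: 1.9
```

Emit:
send_rows([
  {"tx": 0,"ty": 0,"tz": -0.003,"rx": 0,"ry": 0,"rz": 0,"gripper": 1},
  {"tx": 0,"ty": 0,"tz": 0,"rx": 0,"ry": 0,"rz": 0,"gripper": 1},
])

```text
time_s: 10.55
ee_pos: [491.2, -47.1, 67.6]
ee_rot: [-180.0, -0.1, 4.5]
force: [-0.2, 1.8, 3.7]
gripper_width: 0.3
gripper_force: 1.7
```

Emit:
send_rows([
  {"tx": 0,"ty": 0,"tz": -0.003,"rx": 0,"ry": 0,"rz": 0,"gripper": 1},
  {"tx": 0,"ty": 0,"tz": 0,"rx": 0,"ry": 0,"rz": 0,"gripper": 1},
])

```text
time_s: 10.8
ee_pos: [491.2, -47.1, 69.0]
ee_rot: [180.0, -0.1, 4.5]
force: [0.8, 1.8, 3.6]
gripper_width: 0.2
gripper_force: 1.5
```

Emit:
send_rows([
  {"tx": 0,"ty": 0,"tz": -0.004,"rx": 0,"ry": 0,"rz": 0,"gripper": 1},
  {"tx": 0,"ty": 0,"tz": 0,"rx": 0,"ry": 0,"rz": 0,"gripper": 1},
])

```text
time_s: 11.05
ee_pos: [491.1, -47.3, 71.0]
ee_rot: [180.0, -0.0, 4.5]
force: [1.2, 1.4, 1.8]
gripper_width: 0.5
gripper_force: 1.0
```

Emit:
send_rows([
  {"tx": 0,"ty": 0,"tz": -0.004,"rx": 0,"ry": 0,"rz": 0,"gripper": 1},
  {"tx": 0,"ty": 0,"tz": 0,"rx": 0,"ry": 0,"rz": 0,"gripper": 1},
])

```text
time_s: 11.3
ee_pos: [490.8, -47.4, 73.0]
ee_rot: [180.0, -0.0, 4.5]
force: [0.9, -0.3, 1.8]
gripper_width: 0.4
gripper_force: 0.7
```

Emit:
send_rows([
  {"tx": 0,"ty": 0,"tz": -0.004,"rx": 0,"ry": 0,"rz": 0,"gripper": 1},
  {"tx": 0,"ty": 0,"tz": 0,"rx": 0,"ry": 0,"rz": 0,"gripper": 1},
])

```text
time_s: 11.55
ee_pos: [490.2, -47.2, 74.7]
ee_rot: [180.0, 0.1, 4.5]
force: [-0.1, 0.1, -1.3]
gripper_width: 0.5
gripper_force: 0.0
```

Emit:
send_rows([
  {"tx": 0,"ty": 0,"tz": -0.03,"rx": 0,"ry": 0,"rz": 0,"gripper": 1},
  {"tx": 0,"ty": 0,"tz": 0,"rx": 0,"ry": 0,"rz": 0,"gripper": 1},
  {"tx": 0,"ty": 0,"tz": 0,"rx": 0,"ry": 0,"rz": 0,"gripper": 1},
])

```text
time_s: 11.92
ee_pos: [490.8, -47.2, 90.2]
ee_rot: [180.0, -0.0, 4.5]
force: [-0.6, 0.1, -0.5]
gripper_width: 0.6
gripper_force: 0.0
```

The force curve (about 4 N at 66.9 mm, release near 73.5 mm) shows the green key made its full 7 mm stroke, with its top about 4 mm higher than stated. I'll check the rocker and lid states with my last view, as a composite.

Run:
```python
from h import *
d=wrist('w7'); s=grab('side','s7'); s0=pickle.load(open('side0.pkl','rb')); w4=pickle.load(open('w4.pkl','rb')); w5=pickle.load(open('w5.pkl','rb'))
f=lambda im,x,y,w,h:cv2.resize(im[y:y+h,x:x+w],(400,300),interpolation=cv2.INTER_CUBIC)
im=np.vstack([np.hstack([f(s0['frame'],225,175,112,84),f(s['frame'],225,175,112,84)]),np.hstack([f(w4['frame'],240,165,120,90),f(w5['frame'],70,165,120,90)])])
cv2.imwrite('pics/last.png',im[:,:,::-1])
# triangulated cap heights from top0+side0
t=pickle.load(open('top0.pkl','rb'))
def nrm(d,u): k,D=K(d); return cv2.undistortPoints(np.array([[u]],float),k,D)[0,0].reshape(2,1)
Pm=lambda d:np.hstack([cv2.Rodrigues(np.array(d['rvec'],float))[0],np.array(d['tvec'],float).reshape(3,1)])
for a,b in(((269.64,231.45),(253.16,207.22)),((289.5,229.67),(257.89,217.4)),((308.78,227.7),(263.01,228.62))):
    X=cv2.triangulatePoints(Pm(t),Pm(s0),nrm(t,a),nrm(s0,b)).ravel(); print(X[:3]/X[3])
```

```text
11.925 [490.76684067 -47.1908694   90.22221704] [ 1.79989537e+02 -2.65533767e-02  4.51454154e+00] [-0.59847507  0.07973956 -0.53054033] 0.6021385660909709 local [-64.36924371 -38.42695905]
[485.88666889   3.45206658  69.98420503]
[489.38372696 -47.00138067  70.67226904]
[493.28870674 -95.89286533  69.63545851]
```

View pics/last.png

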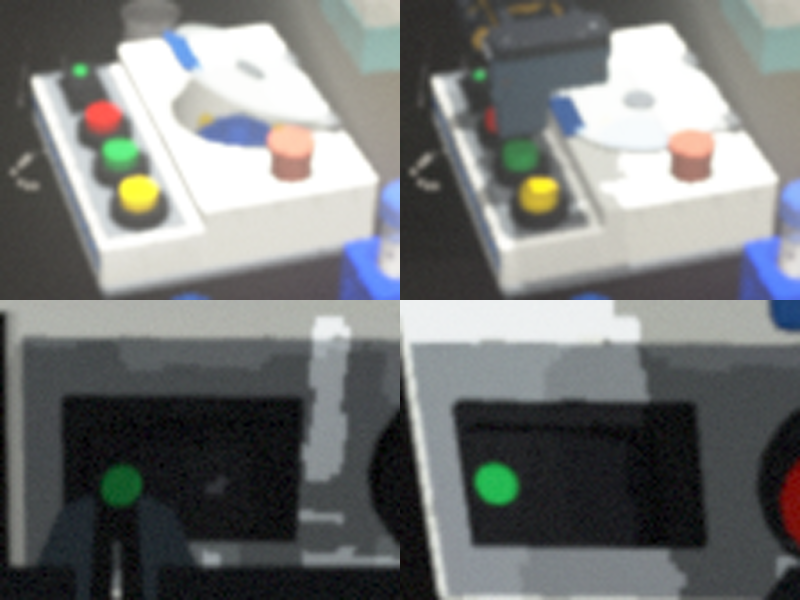

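Comparing the shots, the lid is flat shut, the rocker's dot end is down, and the keys are undisturbed. I'll press green again to its stop with moderate force and hold.

Emit:
send_rows([
  {"tx": 0,"ty": 0,"tz": 0.02,"rx": 0,"ry": 0,"rz": 0,"gripper": 1},
  {"tx": 0,"ty": 0,"tz": 0.01,"rx": 0,"ry": 0,"rz": 0,"gripper": 1},
  {"tx": 0,"ty": 0,"tz": 0.006,"rx": 0,"ry": 0,"rz": 0,"gripper": 1},
  {"tx": 0,"ty": 0,"tz": 0,"rx": 0,"ry": 0,"rz": 0,"gripper": 1},
])

```text
time_s: 12.52
ee_pos: [490.3, -47.1, 71.6]
ee_rot: [-180.0, 0.1, 4.5]
force: [-1.5, -0.0, 1.5]
gripper_width: 0.5
gripper_force: 0.9
```

Emit:
send_rows([
  {"tx": 0,"ty": 0,"tz": 0.006,"rx": 0,"ry": 0,"rz": 0,"gripper": 1},
  {"tx": 0,"ty": 0,"tz": 0.005,"rx": 0,"ry": 0,"rz": 0,"gripper": 1},
  {"tx": 0,"ty": 0,"tz": 0,"rx": 0,"ry": 0,"rz": 0,"gripper": 1},
])

```text
time_s: 12.9
ee_pos: [490.8, -47.2, 66.7]
ee_rot: [180.0, -0.0, 4.5]
force: [-1.5, 0.3, 4.0]
gripper_width: 0.4
gripper_force: 2.5
```

Emit:
send_rows([
  {"tx": 0,"ty": 0,"tz": 0.004,"rx": 0,"ry": 0,"rz": 0,"gripper": 1},
  {"tx": 0,"ty": 0,"tz": 0,"rx": 0,"ry": 0,"rz": 0,"gripper": 1},
  {"tx": 0,"ty": 0,"tz": 0,"rx": 0,"ry": 0,"rz": 0,"gripper": 1},
])

```text
time_s: 13.28
ee_pos: [490.9, -47.2, 66.5]
ee_rot: [180.0, -0.1, 4.5]
force: [-5.1, 1.2, 17.6]
gripper_width: 0.3
gripper_force: 9.2
```

The press went 1.5 N at 71.6 mm, 4.0 N at 66.7 mm, then a hard stop at 66.5 mm. That matches the key's stated force curve over its full travel, so I'm handing in while holding it.

```bash
python3 -c "
from workcell import env
print(env.job_done())"
```

```text
the job is handed in; nothing more can be done
None
```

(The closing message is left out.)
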